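# Set the retouching bridge over the parchment leaf

## Robot

A 6-joint arm with a two-finger parallel gripper is mounted at the origin on a cart in front of the work surface, level with it; the furniture and walls round the work are solid. World frame = base frame: x ahead of the robot, y to its left, z up, the work surface at z = 0. Lengths are in m, angles in rad, forces in N, time in s.
With the tool pointing down it reaches from about 0.4 to 0.825 m from the base axis. Payload 7 kg.
Tool frame: the origin (TCP) lies at the very end of the fingers, on their centre line; the grasp point (between the pads) lies 19 mm behind it (grip_point_offset is the distance from the TCP to the grasp point, in m); z points along the fingers, y is the line along which they close (so a half turn about z gives the same grasp; the last joint's range is limited). The gripper opens to 88 mm and grips with 3 to 60 N. Pads are 19 mm wide; open, the fingers measure 130 mm over their backs; the gripper's body (78 mm by 193 mm) begins 47 mm behind the grasp point.
Start: joints at [-0.824, 0.359, 0.012, 0, -1.224, -0.288], TCP at [0.299, -0.605, 0.227] pointing down, gripper open.
Joint ranges: [-3.07, 3.07], [-1.43, 2.12], [-1.02, 1.25], [-3.03, 1.67], [-3.05, -0], [-3.03, 3.03]. Speed limits (rad/s): [2.39, 2.39, 3.01, 3.14, 3.14, 3.14].

## Interface

Orientations are given as a unit quaternion [w, x, y, z].
In Python, from rig import sense, get_image, job_done, grip_point_offset gives the robot as it stands.
- The arm moves only by the tool servo_tool, never from a script. Its argument "rows" is a list of rows, each a list of 2 entries, a list of its own where there are three numbers: the shift along the tool's x, y, z each as a share of 0.25 m, from -1 to 1, then the turn about the tool's z as a share of pi/4 rad, from -1 to 1. A call has 1 to 8 rows; each row is the pose to reach, as a shift and turn from the pose commanded when the call began, along the tool's axes at that moment; what a row does not reach only later rows make up. A row lasts 1/8 s, in which the tool goes at most 62.5 mm and 10.7 degrees, less where a joint would pass 70% of its speed; a pose out of reach is approached as far as the arm can. A call with a number of a shift or a turn outside -1 to 1 is refused whole. A call with a gripper value outside its range is refused whole. "fingers" is the opening, from 0 (shut) to 1 (fully open), set as the call begins (left out, the last holds). The fingers move at their own pace and stop on an object; "force" is the grip in N (left out, the last holds). Time passes only in rows, so rows that repeat a pose let the fingers close. It gives the time, the measured TCP pose, the force, the opening and the grip force at its end, in the units of the state.
- sense(): the state, without advancing time (a new reading comes with each control period).
- get_image(name): name is "scene" or "top" or "wrist"; returns a dict with "color" (420x560x3 uint8, red, green, blue), "fov_y" (degrees; the focal length in pixels is half the picture's height over the tangent of half this angle, whatever the lens; pixels are square), "cx", "cy" (the principal point, pixels), "dist_coeffs" ([k1, k2, p1, p2, k3] as OpenCV has them; the pictures are not rectified), "xyz" and "attitude" of the camera in the world. Camera axes: x right, y down, z forward; pixel columns grow to the right and rows downward; lengths in m; the calibration is good to about 2 mm. A picture is of the moment at which its call begins. There is no depth.
- job_done(): hands the job in; it is judged then, once.
The state is a dict: "time_s": time; "joints": joint angles; "qvel": joint speeds; "tau": joint torques, N m; "ee_pos": TCP position; "tcp_rot": TCP orientation; "ft_force": force on the tool from outside, world axes, zero at the start; "torque": the same for the moment, N m; "finger_gap": finger opening in m; "grip_force": force on a finger pad.
Only numpy, scipy, OpenCV 4.12 (cv2) and the standard library are available. Lean on these libraries where they do the work, as an engineer would, in place of code of your own. Each camera call takes 0.05 s, during which the arm holds its last target. There are 200 camera calls.

## Task

The wooden bridge bar lies upside down on the desk, grooved face up. Turn it over and lay it across the two notched rails of the work board, fully seated in the middle pair of notches with its grooves down over the rails, as a hand rest above the parchment leaf. Let neither the bar nor the robot touch the leaf, leave the loupe, the beaker and the stoppered flask where they stand, and let go of the bar.

Things in the scene. Friction and masses are not known exactly. Their poses are not given: they have to be found in the camera images.
- bridge: loose beech bar 160 (its y) x 38 (x) x 26 mm (z), 0.13 kg, square ends it can stand on. Origin: centre of its grooved face; z points from there through the bar to the plain face with a cork pad. Grooves along x, 22 mm wide, 7 deep, at y = +-60 mm (fits either way round). Starts flat, grooves up: z down, origin 26 mm above the desk, y within about 0.35 rad of the world's y line
- board: fixed grey board 222 (its x) x 172 (y) x 12 mm, origin: centre of its underside on the desk, z up. Two beech rails along x, 202 mm long, 14 thick, at y = +-60 mm, each with three notches open above, 46 mm wide, at x = -62, 0, +62 mm; notch floors 36 mm above the desk, the 16 mm wide teeth beside them 46 mm. The board's yaw is within 0.2 rad
- seat (a point): where the bridge's origin belongs: middle of the middle pair of notches, 29 mm above the desk (7 mm below the notch floors, as the grooves go down over the rails). Axes as the board's: the seated bar has its y along this y (either way round) and its z up. Clearance 4 mm each side in x and in y
- leaf: parchment leaf, 170 mm (its x) by 96 mm, 1 mm thick, held to the board between the rails by two 2 mm steel strips over its short edges; origin at the centre of its underside, 12 mm above the desk
- loupe: black stand loupe, 37 mm across, 29 mm high, standing on the desk between the bar and the board, nearer the robot; origin at the centre of its foot
- beaker: glass beaker of cotton balls, 70 mm across, 84 mm high, standing beyond the work; origin at the centre of its foot
- flask: small conical flask with a cork stopper, 61 mm across, 97 mm high, standing beyond the work; origin at the centre of its foot

How it is judged:
At the end, for the whole second after the job is handed in: The bridge bar lies at rest, released, with its grooved face down (level within 0.06 rad) in the middle pair of notches: its origin within 7 mm of the seat along the board's x and y and within 3 mm in height, its length across the rails within 0.12 rad (angle between bridge's own z axis and vertical below 0.06 rad and x of bridge in the frame of seat between -0.007 and 0.007 m and y of bridge in the frame of seat between -0.007 and 0.007 m and z of bridge in the frame of seat between -0.003 and 0.003 m and angle between the y axis of bridge and the y axis of board, either way round below 0.12 rad and linear speed of bridge below 0.02 m/s and angular speed of bridge below 0.1 rad/s); the robot touches nothing.
It fails at once if the bridge bar touches the leaf (contact force between bridge and leaf above 0.5 N).
It fails at once if the robot touches the leaf (contact force between any of the fingers, the arm and leaf above 0.5 N).
It fails at once if the loupe, the beaker or the flask is moved by more than 20 mm (distance of any of loupe, beaker, flask from where it was at the start of the episode above 0.02 m).
It also fails if it takes over 54 s, if anything falls off the work surface, if the arm or the gripper's body presses on something with over 40 N, if the wrist force passes 120 N, or if a joint passes its speed limit or range.

## Working session

There is one attempt and no reset: what is moved stays moved. The work goes in short steps, Python scripts to look and compute and a tool call to move; the robot and the scene stay as the last step left them, time stands still between calls to the robot, and variables do not carry over. Pictures are saved under pics/ and viewed, at most 10 in all, crops included, and the job is handed in when it is done.

Besides the shell and the picture viewer there is one more tool, called after "Emit:" by a JSON object that holds its "name" and its "arguments", one argument or row to a line. servo_tool: Moves the arm, as the interface text tells. Its arguments: {"type":"object","properties":{"rows":{"type":"array","items":{"type":"array"}},"fingers":{"type":"number"},"force":{"type":"number"}},"required":["rows"]}

```bash
mkdir -p pics; cat > h.py <<'E'
import numpy as np, cv2
from rig import sense, get_image
from scipy.spatial.transform import Rotation as R
def rot(a):
    a=np.array(a,float)
    return a if a.shape==(3,3) else R.from_quat(a[[1,2,3,0]]).as_matrix()
def snap(n,f):
    d=get_image(n); cv2.imwrite(f'pics/{f}.png',d['color'][:,:,::-1]); np.save(f'pics/{f}.npy',d,allow_pickle=True); return d
def load(f): return np.load(f'pics/{f}.npy',allow_pickle=True).item()
def cam(d):
    f=210/np.tan(np.radians(d['fov_y'])/2)
    return np.array([[f,0,d['cx']],[0,f,d['cy']],[0,0,1.]]),np.array(d['dist_coeffs'],float),rot(d['attitude']),np.array(d['xyz'])
def ray(d,uv,z):
    K,D,A,p=cam(d)
    q=cv2.undistortPoints(np.array(uv,float).reshape(-1,1,2),K,D).reshape(-1,2)
    v=np.c_[q,np.ones(len(q))]@A.T
    return p+v*((z-p[2])/v[:,2])[:,None]
def pix(d,P):
    K,D,A,p=cam(d)
    return cv2.projectPoints((np.array(P,float).reshape(-1,3)-p)@A,np.zeros(3),np.zeros(3),K,D)[0].reshape(-1,2)
E
python3 - <<'E'
from h import *
s=sense(); print(s)
for n in('scene','top'):
    d=snap(n,n+'0'); print(n,d['fov_y'],d['xyz'],d['attitude'],d['dist_coeffs'])
a=cv2.imread('pics/top0.png');b=cv2.imread('pics/scene0.png')
E
```

```text
{'time_s': 0.0, 'joints': array([-8.23895672e-01,  3.59399373e-01,  1.10426232e-02, -3.24187743e-04,
       -1.22407160e+00, -2.88082800e-01]), 'qvel': array([-0.00212426, -0.00029927, -0.0006922 ,  0.00039855,  0.000625  ,
       -0.00072268]), 'tau': array([-1.61707278e-03, -5.82711732e+01,  2.93049073e+01,  6.99695528e+00,
        6.77060147e-03, -2.00475574e-04]), 'ee_pos': array([ 0.29869305, -0.60477569,  0.22561221]), 'tcp_rot': array([-2.71234148e-04, -2.27348137e-01,  9.73813193e-01,  7.84557982e-04]), 'ft_force': array([-0.31600993, -0.54479131, -0.59663107]), 'torque': array([-0.01305058, -0.01340754, -0.00338424]), 'grip_force': 0.0, 'finger_gap': 0.08756177796913282}
scene 55.23299013382732 [ 0.06630304 -0.37944464  0.6418848 ] [-0.35104808  0.80514163 -0.43722452  0.19325351] [-0.07255623  0.          0.          0.          0.        ]
top 42.08062236536492 [ 0.45208444 -0.07676675  1.06848504] [ 0.05558818 -0.70078426  0.70958967 -0.04789442] [-0.21054299  0.          0.          0.          0.        ]
```

View pics/top0.png

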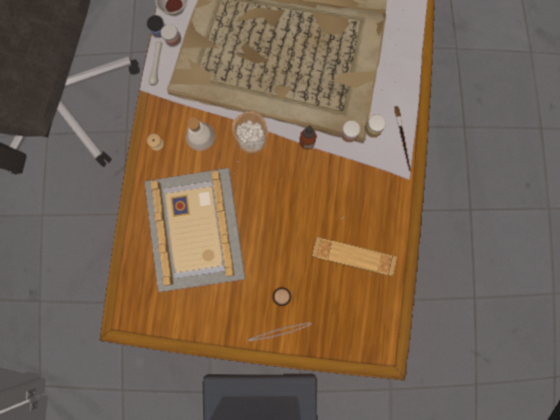

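View pics/scene0.png

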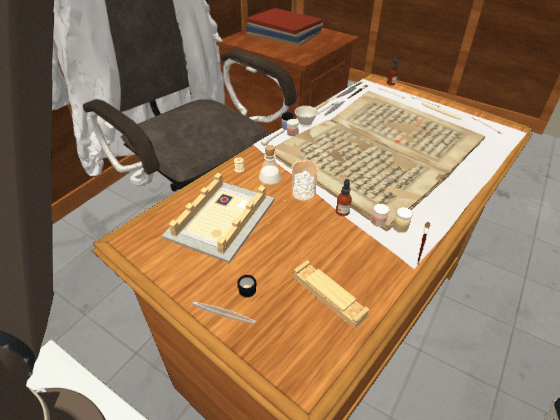

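```bash
cat > m.py <<'E'
from h import *
def bar(d,z,box,f=None):
    """largest light-wood blob inside pixel box -> centre, yaw of long side, sides (z = height of visible rim)"""
    x0,y0,x1,y1=box; im=d['color'][:,:,::-1]
    hsv=cv2.cvtColor(im.copy(),cv2.COLOR_BGR2HSV)
    m=cv2.inRange(hsv,(8,30,150),(32,150,255)); k=np.zeros_like(m); k[y0:y1,x0:x1]=m[y0:y1,x0:x1]
    k=cv2.morphologyEx(k,cv2.MORPH_CLOSE,np.ones((5,5)))
    c=max(cv2.findContours(k,0,2)[0],key=cv2.contourArea)
    P=ray(d,c.reshape(-1,2),z)
    r=cv2.minAreaRect((P[:,:2]*1000).astype(np.float32)); b=cv2.boxPoints(r)/1000
    e=sorted([b[1]-b[0],b[2]-b[1]],key=np.linalg.norm)
    l=e[1]*np.sign(e[1][1]); return np.array(r[0])/1000,np.arctan2(-l[0],l[1]),[round(float(np.linalg.norm(v)),4) for v in e],c
if __name__=='__main__':
    d=load('top0'); c,y,s,k=bar(d,.022,(300,230,405,285)); print('bar',c,'yaw',y,s)
    hsv=cv2.cvtColor(d['color'].copy(),cv2.COLOR_RGB2HSV)
    g=cv2.inRange(hsv,(0,0,70),(179,70,200)); q=np.zeros_like(g); q[160:295,140:248]=g[160:295,140:248]
    q=cv2.morphologyEx(q,cv2.MORPH_CLOSE,np.ones((9,9)))
    c=max(cv2.findContours(q,0,2)[0],key=cv2.contourArea)
    P=ray(d,c.reshape(-1,2),.012); r=cv2.minAreaRect((P[:,:2]*1000).astype(np.float32)); print('board',r,cv2.boxPoints(r).tolist())
    print('loupe',ray(d,[(282,297)],.029),'beaker',ray(d,[(250,133)],.06),'flask',ray(d,[(200,135)],.03))
    b=d['color'].copy(); cv2.drawContours(b,[c],-1,(255,0,0),1); cv2.drawContours(b,[k],-1,(0,0,255),1)
    cv2.imwrite('pics/chk.png',cv2.resize(b[160:310,130:410,::-1],None,fx=2.8,fy=2.8,interpolation=0))
E
python3 m.py
```

```text
bar [ 0.50655127 -0.21612616] yaw -0.25875145 [0.0391, 0.1605]
board ((563.7889404296875, 95.8827133178711), (221.12298583984375, 171.1864776611328), 8.162384986877441) [[442.19500732421875, 164.91143798828125], [466.49993896484375, -4.540860176086426], [685.3828735351562, 26.853988647460938], [661.0779418945312, 196.30628967285156]]
loupe [[ 0.43075196 -0.07596024  0.029     ]] beaker [[ 0.74198169 -0.01883663  0.06      ]] flask [[0.74852731 0.08209477 0.03      ]]
```

View pics/chk.png

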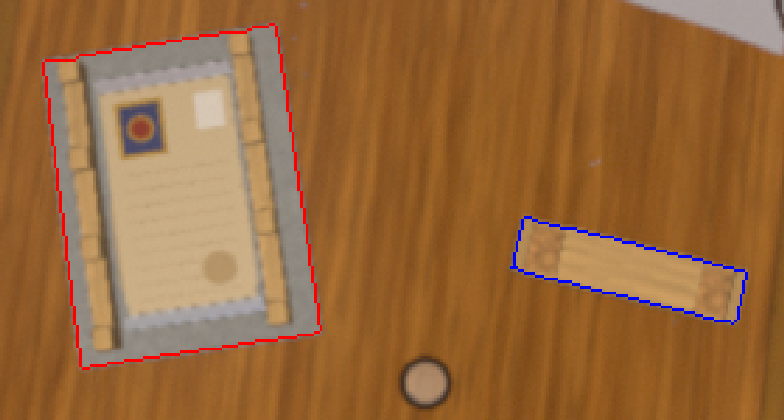

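Emit:
{"name": "servo_tool", "arguments": {
  "rows": [
    [[-0.634,0.418,0.2],-1],
    [[-0.634,0.418,0.2],-1],
    [[-0.634,0.418,0.2],-1],
    [[-0.634,0.418,0.2],-1],
    [[-0.634,0.418,0.2],-1],
    [[-0.634,0.418,0.2],-1]
  ],
  "fingers": 1
}}

```text
time_s: 0.85
ee_pos: [0.3945, -0.4418, 0.1767]
tcp_rot: [-0.0, -0.581, 0.814, -0.0]
ft_force: [-0.4, -0.1, 0.7]
finger_gap: 0.0878
grip_force: 0.0
```

```bash
cat > go.py <<'E'
import sys
from h import *
# target TCP x y z, closing-line angle(deg): prints shares from the present pose
def go(x,y,z,a):
    s=sense(); T=rot(s['tcp_rot']); p=T.T@(np.array([x,y,z])-s['ee_pos'])
    ya=np.degrees(np.arctan2(T[1,1],T[0,1])); t=-((a-ya+90)%180-90)
    print('t',round(s['time_s'],2),'at',np.round(s['ee_pos'],4),'ya',round(ya,1),'gap',round(s['finger_gap'],4),'shares',np.round(p/.25,3),round(t/45,3),'tool x',np.round(T[:,0],3))
if __name__=='__main__': go(*map(float,sys.argv[1:5]))
E
python3 go.py .4904 -.277 .10 165.2
```

```text
t 0.85 at [ 0.3945 -0.4418  0.1767] ya 161.1 gap 0.0878 shares [-0.748 -0.149  0.307] -0.091 tool x [-0.324 -0.946  0.   ]
```

Emit:
{"name": "servo_tool", "arguments": {
  "rows": [
    [[-0.748,-0.149,0.307],-0.091],
    [[-0.748,-0.149,0.307],-0.091],
    [[-0.748,-0.149,0.307],-0.091],
    [[-0.748,-0.149,0.307],-0.091],
    [[-0.748,-0.149,0.307],-0.091]
  ]
}}

```text
time_s: 1.48
ee_pos: [0.4902, -0.2761, 0.0994]
tcp_rot: [-0.0, -0.611, 0.792, 0.0]
ft_force: [0.5, 0.4, -0.2]
finger_gap: 0.0874
grip_force: 0.0
```

```bash
python3 go.py .4904 -.277 .005 165.2; python3 -c "
from h import *
snap('wrist','w1')"
```

```text
t 1.48 at [ 0.4902 -0.2761  0.0994] ya 165.3 gap 0.0874 shares [ 0.003 -0.002  0.378] 0.003 tool x [-0.253 -0.967  0.   ]
```

View pics/w1.png

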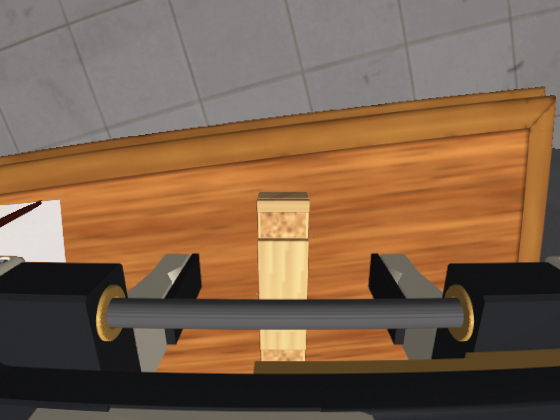

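Emit:
{"name": "servo_tool", "arguments": {
  "rows": [
    [[0.003,0,0.2],0],
    [[0.003,0,0.37],0],
    [[0.003,0,0.378],0]
  ]
}}

```text
time_s: 1.9
ee_pos: [0.4872, -0.2779, 0.0033]
tcp_rot: [-0.002, -0.61, 0.792, 0.002]
ft_force: [-0.0, 0.7, -1.1]
finger_gap: 0.0877
grip_force: 0.0
```

Emit:
{"name": "servo_tool", "arguments": {
  "rows": [
    [[0,0,0],0],
    [[0,0,0],0],
    [[0,0,0],0],
    [[0,0,0],0],
    [[0,0,0],0]
  ],
  "fingers": 0,
  "force": 4
}}

```text
time_s: 2.52
ee_pos: [0.49, -0.2768, 0.0056]
tcp_rot: [0.0, -0.611, 0.791, -0.0]
ft_force: [-0.3, -0.2, -0.8]
finger_gap: 0.0431
grip_force: 0.0
```

Emit:
{"name": "servo_tool", "arguments": {
  "rows": [
    [[0,0,0],0],
    [[0,0,0],0],
    [[0,0,0],0],
    [[-0.01,0,-0.05],0],
    [[-0.03,0,-0.1],0],
    [[-0.06,0,-0.17],0],
    [[-0.09,0,-0.24],0]
  ],
  "fingers": 0,
  "force": 3
}}

```text
time_s: 3.4
ee_pos: [0.4956, -0.2546, 0.0666]
tcp_rot: [0.0, -0.611, 0.791, -0.0]
ft_force: [-0.0, 0.2, -1.3]
finger_gap: 0.0381
grip_force: 3.0
```

```bash
python3 -c "
from h import *
d=snap('scene','s1');cv2.imwrite('pics/s1c.png',cv2.resize(d['color'][120:370,180:460,::-1],None,fx=2,fy=2))"; python3 go.py .49 -.277 .1 165.2
```

```text
t 3.45 at [ 0.4972 -0.2545  0.069 ] ya 165.4 gap 0.038 shares [ 0.094  0.005 -0.124] 0.005 tool x [-0.251 -0.968 -0.   ]
```

View pics/s1c.png

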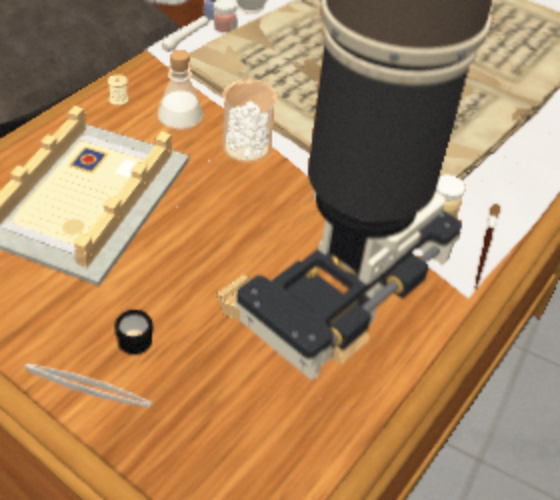

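```bash
python3 -c "
from h import *
d=load('s1'); l=np.array([.251,.968,0]); n=np.array([.968,-.251,0])
g=np.array([.4972,-.2545,.069+.008])
for th in (0,.15,.3,.45):
  e=g+143e-3*(np.cos(th)*l-np.sin(th)*np.array([0,0,1])); u=np.sin(th)*l+np.cos(th)*np.array([0,0,1])
  for s in(-1,1): print(th,s,((pix(d,[e+s*.019*n+u*h for h in(-.012,.014)])-[180,120])*2).round().tolist())
"
```

```text
0 -1 [[211.0, 260.0], [212.0, 242.0]]
0 1 [[239.0, 241.0], [241.0, 223.0]]
0.15 -1 [[213.0, 277.0], [211.0, 257.0]]
0.15 1 [[241.0, 257.0], [239.0, 238.0]]
0.3 -1 [[218.0, 294.0], [213.0, 273.0]]
0.3 1 [[245.0, 275.0], [240.0, 254.0]]
0.45 -1 [[224.0, 312.0], [216.0, 290.0]]
0.45 1 [[250.0, 292.0], [243.0, 271.0]]
```

Emit:
{"name": "servo_tool", "arguments": {
  "rows": [
    [[-0.02,0,-0.06],0],
    [[-0.04,0,-0.12],0],
    [[-0.06,0,-0.18],0],
    [[-0.08,0,-0.24],0],
    [[-0.08,0,-0.3],0],
    [[-0.08,0,-0.33],0],
    [[-0.08,0,-0.33],0],
    [[-0.08,0,-0.33],0]
  ]
}}

```text
time_s: 4.45
ee_pos: [0.5001, -0.2357, 0.1473]
tcp_rot: [-0.0, -0.611, 0.791, 0.0]
ft_force: [-0.9, -0.3, -1.7]
finger_gap: 0.038
grip_force: 3.0
```

```bash
python3 -c "
from h import *
d=snap('scene','s2');cv2.imwrite('pics/s2c.png',cv2.resize(d['color'][120:370,180:460,::-1],None,fx=2,fy=2))"; python3 go.py .49 -.277 .13 165.2
```

```text
t 4.5 at [ 0.5001 -0.2357  0.1471] ya 165.4 gap 0.0379 shares [ 0.17  -0.003  0.069] 0.004 tool x [-0.253 -0.968  0.   ]
```

View pics/s2c.png

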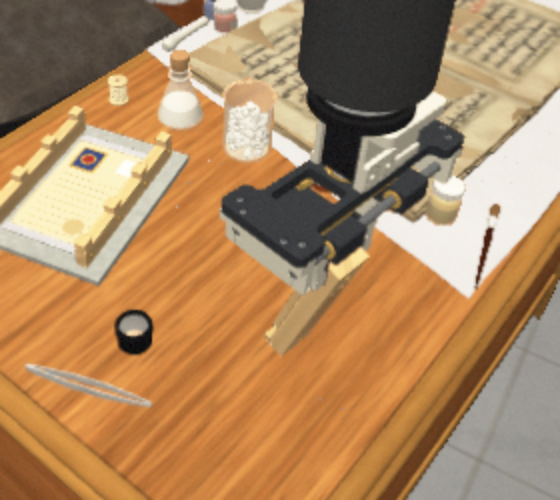

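```bash
python3 -c "
from h import *
d=load('s2'); l=np.array([.251,.968,0]); n=np.array([.968,-.251,0])
g=np.array([.5001,-.2357,.1471+.008])
for th in (.8,1,1.2,1.4,1.57):
  e=g+143e-3*(np.cos(th)*l-np.sin(th)*np.array([0,0,1])); u=np.sin(th)*l+np.cos(th)*np.array([0,0,1])
  for s in(-1,1): print(th,s,e[2].round(3),((pix(d,[e+s*.019*n+u*h for h in(-.012,.014)])-[180,120])*2).round().tolist())
"
```

```text
0.8 -1 0.053 [[233.0, 295.0], [220.0, 272.0]]
0.8 1 0.053 [[261.0, 275.0], [248.0, 252.0]]
1 -1 0.035 [[250.0, 320.0], [235.0, 297.0]]
1 1 0.035 [[277.0, 299.0], [262.0, 277.0]]
1.2 -1 0.022 [[269.0, 343.0], [252.0, 322.0]]
1.2 1 0.022 [[296.0, 322.0], [279.0, 301.0]]
1.4 -1 0.014 [[291.0, 364.0], [271.0, 345.0]]
1.4 1 0.014 [[317.0, 342.0], [298.0, 324.0]]
1.57 -1 0.012 [[310.0, 381.0], [289.0, 363.0]]
1.57 1 0.012 [[337.0, 358.0], [316.0, 341.0]]
```

Emit:
{"name": "servo_tool", "arguments": {
  "rows": [
    [[0,0,0.03],0],
    [[0,0,0.05],0],
    [[-0.02,0,0.052],0],
    [[-0.05,0,0.052],0],
    [[-0.08,0,0.05],0],
    [[-0.11,0,0.054],0],
    [[-0.13,0,0.058],0],
    [[-0.13,0,0.06],0]
  ]
}}

```text
time_s: 5.5
ee_pos: [0.509, -0.2038, 0.1329]
tcp_rot: [0.0, -0.612, 0.791, -0.0]
ft_force: [-1.4, -0.2, 3.7]
finger_gap: 0.0379
grip_force: 3.0
```

```bash
python3 -c "
from h import *
d=snap('scene','s3');cv2.imwrite('pics/s3c.png',cv2.resize(d['color'][120:370,180:460,::-1],None,fx=2,fy=2))"; python3 go.py .508 -.206 .13 165.2
```

```text
t 5.55 at [ 0.5089 -0.204   0.1328] ya 165.4 gap 0.0381 shares [0.009 0.001 0.011] 0.005 tool x [-0.252 -0.968 -0.   ]
```

View pics/s3c.png

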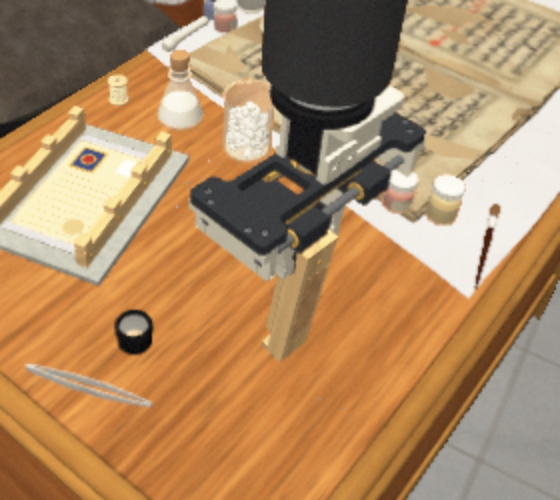

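```bash
python3 -c "
from h import *
d=load('s3'); l=np.array([.251,.968,0]); n=np.array([.968,-.251,0])
g=np.array([.5089,-.204,.1328+.010])
for th in (1.4,1.5,1.57,1.65,1.75):
  e=g+143e-3*(np.cos(th)*l-np.sin(th)*np.array([0,0,1])); u=np.sin(th)*l+np.cos(th)*np.array([0,0,1])
  for s in(-1,): print(th,s,e[2].round(3),((pix(d,[e+s*.019*n+u*h for h in(-.012,.014)])-[180,120])*2).round().tolist())
"
```

```text
1.4 -1 0.002 [[265.0, 351.0], [246.0, 332.0]]
1.5 -1 0.0 [[276.0, 360.0], [257.0, 343.0]]
1.57 -1 -0.0 [[283.0, 366.0], [264.0, 350.0]]
1.65 -1 0.0 [[292.0, 373.0], [272.0, 357.0]]
1.75 -1 0.002 [[304.0, 380.0], [283.0, 366.0]]
```

Emit:
{"name": "servo_tool", "arguments": {
  "rows": [
    [[-0.05,0,-0.008],0],
    [[-0.115,0,-0.008],0],
    [[-0.17,0,0],0],
    [[-0.225,0,0.02],0],
    [[-0.28,0,0.036],0],
    [[-0.35,0,0.08],0],
    [[-0.428,0,0.125],0],
    [[-0.428,0,0.125],0]
  ]
}}

```text
time_s: 6.55
ee_pos: [0.5357, -0.0991, 0.1001]
tcp_rot: [-0.001, -0.612, 0.791, 0.0]
ft_force: [-0.8, 0.1, -1.0]
finger_gap: 0.0379
grip_force: 3.0
```

```bash
python3 -c "
from h import *
d=snap('scene','s4');cv2.imwrite('pics/s4c.png',cv2.resize(d['color'][120:370,180:460,::-1],None,fx=2,fy=2))"; python3 go.py .548 -.053 .005 165.2
```

```text
t 6.6 at [ 0.5353 -0.0997  0.1003] ya 165.4 gap 0.038 shares [-0.194 -0.003  0.381] 0.006 tool x [-0.251 -0.968  0.001]
```

View pics/s4c.png

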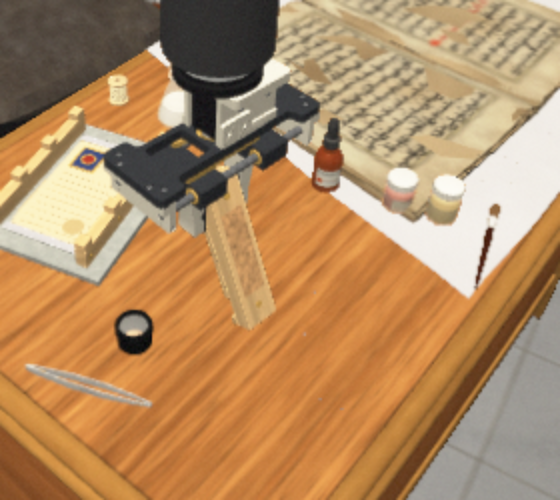

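Emit:
{"name": "servo_tool", "arguments": {
  "rows": [
    [[-0.05,0,0.06],0],
    [[-0.09,0,0.13],0],
    [[-0.12,0,0.19],0],
    [[-0.14,0,0.24],0],
    [[-0.155,0,0.29],0],
    [[-0.165,0,0.33],0],
    [[-0.17,0,0.36],0],
    [[-0.17,0,0.37],0]
  ]
}}

```text
time_s: 7.6
ee_pos: [0.5462, -0.0597, 0.0085]
tcp_rot: [-0.0, -0.611, 0.791, 0.0]
ft_force: [0.3, -0.1, -0.1]
finger_gap: 0.0379
grip_force: 3.0
```

```bash
python3 go.py .548 -.053 .005 165.2
```

```text
t 7.6 at [ 0.5462 -0.0597  0.0085] ya 165.4 gap 0.0379 shares [-0.028 -0.     0.014] 0.004 tool x [-0.253 -0.968  0.   ]
```

Release, then rise and step back to look from the top camera.

Emit:
{"name": "servo_tool", "arguments": {
  "rows": [
    [[0,0,0],0],
    [[0,0,0],0],
    [[0,0,0],0],
    [[0,0,0],0],
    [[0,0,0],0]
  ],
  "fingers": 1
}}

```text
time_s: 8.22
ee_pos: [0.5465, -0.0596, 0.0092]
tcp_rot: [0.0, -0.611, 0.791, -0.0]
ft_force: [-0.0, -0.7, 0.7]
finger_gap: 0.0825
grip_force: 0.0
```

Emit:
{"name": "servo_tool", "arguments": {
  "rows": [
    [[0,0,-0.2],0],
    [[0,0,-0.4],0],
    [[0.3,0,-0.5],0],
    [[0.7,0,-0.5],0],
    [[1,0,-0.5],0],
    [[1,0,-0.5],0],
    [[1,0,-0.5],0]
  ]
}}

```text
time_s: 9.1
ee_pos: [0.4817, -0.3049, 0.1339]
tcp_rot: [-0.0, -0.609, 0.793, 0.0]
ft_force: [0.8, 1.2, 0.3]
finger_gap: 0.0876
grip_force: 0.0
```

```bash
python3 -c "
from h import *
d=snap('top','t1');cv2.imwrite('pics/t1c.png',cv2.resize(d['color'][160:330,140:420,::-1],None,fx=2.8,fy=2.8,interpolation=0))"; python3 go.py .53 -.13 .1 165.2
```

```text
t 9.15 at [ 0.4823 -0.3036  0.1338] ya 165.2 gap 0.0876 shares [-0.72  -0.007  0.135] -0.001 tool x [-0.256 -0.967  0.   ]
```

View pics/t1c.png

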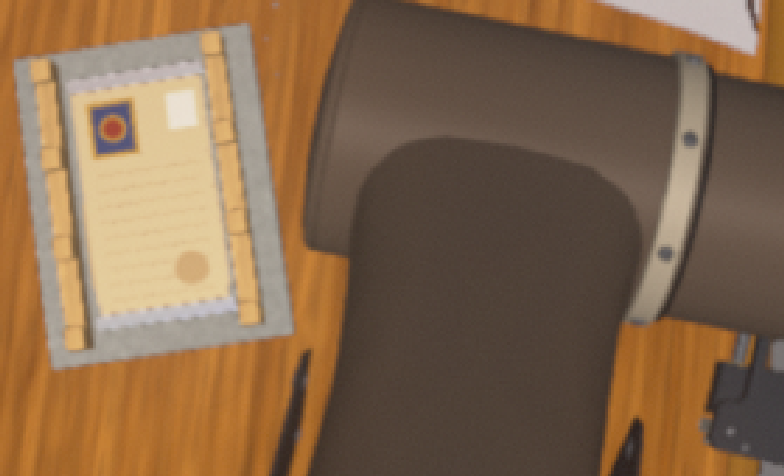

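```bash
python3 -c "
from m import *
d=snap('scene','s5')
l=np.array([.253,.968,0]); n=np.array([.968,-.253,0]); c0=np.array([.531,-.1205,0])
q=pix(d,[c0+a*.08*l+b*.019*n+[0,0,.026*h] for a in(-1,1) for b in(-1,1) for h in(0,1)])
print(q.round().tolist()); x0,y0=q.min(0)-12; x1,y1=q.max(0)+12
c,y,s,k=bar(d,.026,tuple(int(v) for v in(x0,y0,x1,y1))); print(c,y,s)
im=d['color'][:,:,::-1].copy()
hull=cv2.convexHull(q.round().astype(int).reshape(-1,1,2)); 
cv2.drawContours(im,[k],-1,(255,0,0),1); cv2.drawContours(im,[hull],-1,(0,255,0),1)
cv2.imwrite('pics/s5c.png',cv2.resize(im[160:310,180:400],None,fx=3.6,fy=3.6,interpolation=0))
"
```

```text
[[315.0, 297.0], [316.0, 289.0], [328.0, 286.0], [329.0, 278.0], [261.0, 251.0], [260.0, 243.0], [274.0, 243.0], [274.0, 234.0]]
[ 0.53075018 -0.0934111 ] -0.2589007 [0.053, 0.187]
```

View pics/s5c.png

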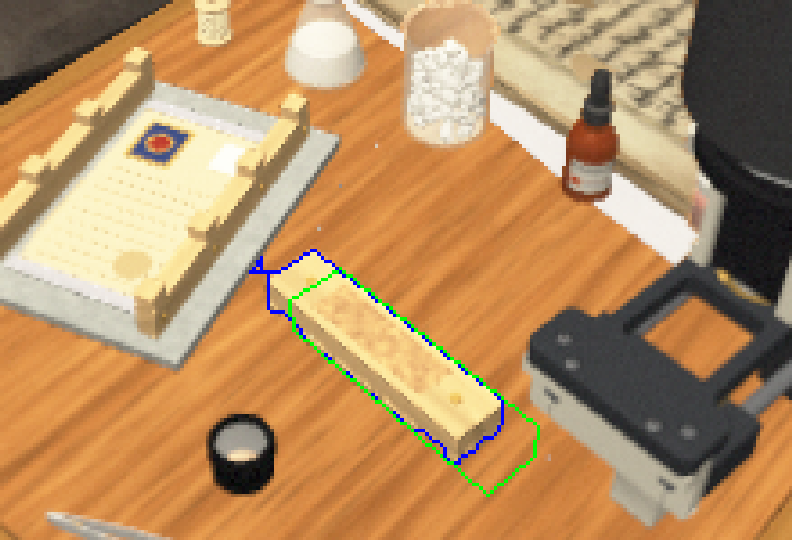

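```bash
python3 -c "
from h import *
d=load('s5'); P=ray(d,[(319.7,271.1),(306.9,280),(266.9,229.4),(254.4,236.4)],.026); c=P.mean(0); print(P[:,:2].round(4).tolist(),c)
v=P[2:].mean(0)-P[:2].mean(0); print(np.linalg.norm(v),np.arctan2(-v[0],v[1]))"
python3 go.py .535 -.103 .1 165.2
```

```text
[[0.5345, -0.1785], [0.5018, -0.1683], [0.5741, -0.0267], [0.542, -0.0162]] [ 0.53810817 -0.09741119  0.026     ]
0.15711516824737254 -0.2568721401436703
t 9.2 at [ 0.4828 -0.3023  0.1338] ya 165.2 gap 0.0876 shares [-0.824  0.001  0.135] 0.001 tool x [-0.255 -0.967 -0.   ]
```

Emit:
{"name": "servo_tool", "arguments": {
  "rows": [
    [[-0.2,0,0.1],0],
    [[-0.45,0,0.13],0],
    [[-0.7,0,0.13],0],
    [[-0.844,0,0.13],0],
    [[-0.844,0,0.2],0],
    [[-0.844,0,0.3],0],
    [[-0.844,0,0.3],0]
  ],
  "fingers": 0.75
}}

```text
time_s: 10.07
ee_pos: [0.5353, -0.0959, 0.0577]
tcp_rot: [-0.001, -0.612, 0.791, 0.001]
ft_force: [-0.5, 1.2, -0.0]
finger_gap: 0.0659
grip_force: 0.0
```

```bash
python3 go.py .537 -.0985 .006 165.2
```

```text
t 10.07 at [ 0.5353 -0.0959  0.0577] ya 165.5 gap 0.0659 shares [ 0.008 -0.01   0.207] 0.007 tool x [-0.25  -0.968  0.001]
```

Emit:
{"name": "servo_tool", "arguments": {
  "rows": [
    [[0.008,-0.01,0.12],0.007],
    [[0.008,-0.01,0.2],0.007],
    [[0.008,-0.01,0.2],0.007]
  ]
}}

```text
time_s: 10.45
ee_pos: [0.538, -0.0995, 0.0088]
tcp_rot: [-0.001, -0.61, 0.793, 0.0]
ft_force: [0.9, 0.0, 0.3]
finger_gap: 0.0654
grip_force: 0.0
```

Emit:
{"name": "servo_tool", "arguments": {
  "rows": [
    [[0,0,0],0],
    [[0,0,0],0],
    [[0,0,0],0],
    [[0,0,0],0],
    [[0,0,0],0],
    [[0,0,0],0],
    [[0,0,0],0]
  ],
  "fingers": 0,
  "force": 20
}}

```text
time_s: 11.32
ee_pos: [0.5387, -0.0999, 0.0097]
tcp_rot: [0.0, -0.609, 0.793, -0.0]
ft_force: [-2.2, 1.3, 6.5]
finger_gap: 0.038
grip_force: 20.0
```

Emit:
{"name": "servo_tool", "arguments": {
  "rows": [
    [[0,0,-0.15],0],
    [[0,0,-0.3],0],
    [[0,0,-0.5],0],
    [[0,0,-0.5],0],
    [[0,0,-0.5],0]
  ]
}}

```text
time_s: 11.95
ee_pos: [0.5381, -0.0999, 0.1338]
tcp_rot: [0.0, -0.609, 0.793, 0.0]
ft_force: [-0.2, 0.4, -0.5]
finger_gap: 0.0375
grip_force: 20.0
```

```bash
python3 go.py .5638 .0959 .1 188.16; python3 -c "
from m import *
d=snap('scene','s6'); s=sense(); T=rot(s['tcp_rot']); g=s['ee_pos']
q=pix(d,[g+a*.08*T[:,0]+b*.019*T[:,1]+[0,0,h] for a in(-1,1) for b in(-1,1) for h in(-.006,.02)])
print(q.round(1).tolist()); im=d['color'][:,:,::-1].copy()
cv2.imwrite('pics/s6c.png',cv2.resize(im[140:300,150:370],None,fx=3.6,fy=3.6,interpolation=0))
h=cv2.cvtColor(d['color'].copy(),cv2.COLOR_RGB2HSV); m=cv2.inRange(h,(8,30,110),(32,150,255))
x0,y0=(q.min(0)-15).astype(int);x1,y1=(q.max(0)+15).astype(int)
n,lab,st,ce=cv2.connectedComponentsWithStats(m[y0:y1,x0:x1]); 
for i in range(1,n):
  if st[i,4]>40: print(st[i]+[x0,y0,0,0,0])
"
```

```text
t 11.95 at [ 0.5381 -0.0999  0.1338] ya 165.0 gap 0.0375 shares [-0.783  0.103  0.136] -0.514 tool x [-0.258 -0.966 -0.   ]
[[267.3, 193.1], [267.1, 182.9], [252.7, 201.3], [252.1, 191.1], [326.0, 235.7], [327.3, 225.3], [311.2, 246.1], [312.1, 235.7]]
[237 167   8   6  44]
[289 167  23  11 150]
[318 167  24  31 464]
[290 179  13  12  66]
[ 237  187   90   59 2108]
```

```bash
python3 -c "
from m import *
d=snap('wrist','w2'); s=sense(); T=rot(s['tcp_rot']); g=s['ee_pos']
for x in(.07,.075,.08,.085,.09): print(x,pix(d,[g+x*T[:,0]+b*.019*T[:,1]+[0,0,h] for h in(.0163,-.0097) for b in(-1,1)]).round(1).tolist())
u=pix(d,[g+.08*T[:,0]+[0,0,.016]])[0].round().astype(int); print(u)
im=cv2.cvtColor(d['color'].copy(),cv2.COLOR_RGB2HSV)
for r in range(max(0,u[1]-50),min(420,u[1]+60),3): print(r,d['color'][r,u[0]-8:u[0]+9].mean(0).round().astype(int), im[r,u[0]-8:u[0]+9].mean(0).round().astype(int))
"
```

```text
0.07 [[236.4, 135.9], [329.5, 135.9], [243.6, 131.2], [322.5, 131.2]]
0.075 [[235.9, 123.4], [329.9, 123.4], [243.3, 120.6], [322.8, 120.6]]
0.08 [[235.4, 110.6], [330.3, 110.6], [243.0, 109.8], [323.1, 109.8]]
0.085 [[235.0, 97.6], [330.8, 97.6], [242.6, 98.8], [323.5, 98.8]]
0.09 [[234.5, 84.4], [331.2, 84.4], [242.3, 87.7], [323.8, 87.7]]
[283 110]
60 [183 108  53] [ 13 182 183]
63 [181 106  51] [ 13 183 181]
66 [180 105  51] [ 13 182 180]
69 [190 114  56] [ 13 181 190]
72 [204 125  61] [ 13 179 204]
75 [198 121  60] [ 13 178 198]
78 [166  99  49] [ 13 180 166]
81 [169  98  48] [ 12 182 169]
84 [191 115  57] [ 13 179 191]
87 [203 128  64] [ 14 174 203]
90 [208 132  66] [ 14 174 208]
93 [199 123  61] [ 13 177 199]
96 [182 113  57] [ 14 175 182]
99 [202 128  64] [ 14 174 202]
102 [204 129  65] [ 14 174 204]
105 [196 120  59] [ 13 178 196]
108 [176 105  51] [ 13 182 176]
111 [153  94  49] [ 13 173 153]
114 [241 210 144] [ 20 103 241]
117 [250 229 162] [ 23  89 250]
120 [250 230 162] [ 23  90 250]
123 [250 229 162] [ 23  89 250]
126 [250 229 162] [ 23  89 250]
129 [250 228 161] [ 23  90 250]
132 [249 227 158] [ 23  93 249]
135 [248 224 156] [ 22  94 248]
138 [248 225 156] [ 22  94 248]
141 [248 225 156] [ 23  94 248]
144 [248 225 156] [ 22  94 248]
147 [248 224 156] [ 23  95 248]
150 [248 224 156] [ 22  94 248]
153 [247 223 155] [ 22  96 247]
156 [238 200 113] [ 21 135 238]
159 [238 197 103] [ 21 145 238]
162 [239 199 102] [ 21 146 239]
165 [240 201 105] [ 21 144 240]
168 [241 205 115] [ 21 134 241]
```

Emit:
{"name": "servo_tool", "arguments": {
  "rows": [
    [[-0.2,0.03,0],-0.12],
    [[-0.4,0.05,0],-0.25],
    [[-0.6,0.08,0],-0.38],
    [[-0.78,0.103,0],-0.514],
    [[-0.78,0.103,0],-0.514],
    [[-0.78,0.103,0.1],-0.514],
    [[-0.78,0.103,0.12],-0.514],
    [[-0.78,0.103,0.12],-0.514]
  ]
}}

```text
time_s: 13.05
ee_pos: [0.5635, 0.0944, 0.1034]
tcp_rot: [0.001, 0.756, -0.655, -0.0]
ft_force: [-0.1, 0.8, -0.8]
finger_gap: 0.0376
grip_force: 20.0
```

```bash
python3 go.py .5638 .0952 .0385 188.16; python3 -c "
from m import *
d=snap('wrist','w3'); s=sense(); T=rot(s['tcp_rot']); g=s['ee_pos']
h=cv2.cvtColor(d['color'].copy(),cv2.COLOR_RGB2HSV)
# near-end groove/rail in view? right rail outer line in tool frame
c=np.array([.5638,.0959]); a=np.radians(8.16); bx=np.array([np.cos(a),np.sin(a)]); by=np.array([-np.sin(a),np.cos(a)])
print('rail tooth/board pts',pix(d,[np.r_[c+x*bx-y*by,z] for x,y,z in((-.111,.086,.012),(.111,.086,.012),(-.039,.06,.046),(.039,.06,.046))]).round().tolist())
g=cv2.inRange(h,(0,0,70),(179,60,215)); 
k=max(cv2.findContours(cv2.morphologyEx(g[:250],cv2.MORPH_OPEN,np.ones((5,5))),0,2)[0],key=cv2.contourArea)
print(cv2.approxPolyDP(k,5,True).reshape(-1,2).tolist())
"
```

```text
t 13.05 at [0.5635 0.0944 0.1034] ya -171.8 gap 0.0376 shares [-0.003 -0.002  0.26 ] -0.0 tool x [ 0.142 -0.99   0.001]
rail tooth/board pts [[439.0, 103.0], [126.0, 103.0], [344.0, 144.0], [220.0, 144.0]]
[[129, 105], [132, 131], [238, 129], [238, 114], [330, 112], [332, 129], [433, 131], [434, 104]]
```

Emit:
{"name": "servo_tool", "arguments": {
  "rows": [
    [[-0.003,-0.002,0.08],0],
    [[-0.003,-0.002,0.15],0],
    [[-0.003,-0.002,0.19],0],
    [[-0.003,-0.002,0.22],0],
    [[-0.003,-0.002,0.24],0],
    [[-0.003,-0.002,0.25],0],
    [[-0.003,-0.002,0.258],0],
    [[-0.003,-0.002,0.258],0]
  ]
}}

```text
time_s: 14.1
ee_pos: [0.5643, 0.096, 0.0396]
tcp_rot: [-0.0, 0.756, -0.655, 0.0]
ft_force: [0.1, 0.5, -1.5]
finger_gap: 0.0379
grip_force: 20.0
```

```bash
python3 go.py .5638 .0952 .0385 188.16; python3 -c "
from h import *
s=sense(); print(s['ft_force'],s['torque'])"
```

```text
t 14.1 at [0.5643 0.096  0.0396] ya -171.8 gap 0.0379 shares [0.003 0.003 0.004] 0.001 tool x [ 0.143 -0.99   0.   ]
[ 0.08812866  0.46143987 -1.52978212] [ 0.02361509  0.10751126 -0.02936318]
```

Emit:
{"name": "servo_tool", "arguments": {
  "rows": [
    [[0,0,0.004],0],
    [[0,0,0.007],0],
    [[0,0,0.007],0]
  ]
}}

```text
time_s: 14.48
ee_pos: [0.5645, 0.096, 0.0387]
tcp_rot: [-0.0, 0.756, -0.655, 0.0]
ft_force: [-2.1, 0.2, 6.3]
finger_gap: 0.0378
grip_force: 20.0
```

Emit:
{"name": "servo_tool", "arguments": {
  "rows": [
    [[0,0,0],0],
    [[0,0,0],0],
    [[0,0,0],0],
    [[0,0,0],0],
    [[0,0,0],0]
  ],
  "fingers": 0.8
}}

```text
time_s: 15.1
ee_pos: [0.5643, 0.0959, 0.0378]
tcp_rot: [0.0, 0.756, -0.655, -0.0]
ft_force: [0.2, 0.3, -0.3]
finger_gap: 0.07
grip_force: 0.0
```

Emit:
{"name": "servo_tool", "arguments": {
  "rows": [
    [[0,0,-0.15],0],
    [[0,0,-0.3],0],
    [[0,0,-0.5],0],
    [[0.3,0,-0.5],0],
    [[0.6,0,-0.5],0],
    [[0.9,0,-0.5],0],
    [[1,0,-0.5],0],
    [[1,0,-0.5],0]
  ]
}}

```text
time_s: 16.1
ee_pos: [0.5997, -0.1556, 0.1622]
tcp_rot: [0.0, 0.754, -0.657, -0.0]
ft_force: [-1.0, -0.1, 0.9]
finger_gap: 0.0704
grip_force: 0.0
```

```bash
python3 -c "
from m import *
s=sense(); print(s['time_s'],s['ee_pos'])
c=np.array([.5638,.0959]); a=np.radians(8.16); bx=np.array([np.cos(a),np.sin(a)]); by=np.array([-np.sin(a),np.cos(a)])
for n in('top','scene'):
  d=snap(n,n+'9'); 
  q=pix(d,[np.r_[c+x*.019*bx+y*.08*by,.055] for x,y in((-1,-1),(1,-1),(1,1),(-1,1))]); print(n,q.round(1).tolist())
  im=cv2.cvtColor(d['color'].copy(),cv2.COLOR_RGB2HSV)
  x0,y0=(q.min(0)-14).astype(int);x1,y1=(q.max(0)+14).astype(int)
  m=cv2.inRange(im,(8,30,150),(32,150,255)); pm=np.zeros_like(m); cv2.fillPoly(pm,[q.round().astype(int)],255)
  print('inside frac',(m[pm>0]>0).mean())
  # ends: brightness along the long axis, and across the short one, on the plain
  for ax,L,w,off in((by,.1,.008,bx),(bx,.035,.03,by)):
    t=np.arange(-L,L+.001,.004 if L>.05 else .003)
    v=[cv2.remap(d['color'],*[k.astype(np.float32) for k in pix(d,[np.r_[c+ti*ax+wi*off,.055] for wi in(-w,-w/2,0,w/2,w)]).T[:,:,None]],cv2.INTER_LINEAR).mean(0).ravel().round().astype(int).tolist() for ti in t]
    print([(round(float(ti)*1000),vi[2]) for ti,vi in zip(t,v)])
"
```

```text
16.1 [ 0.5996661  -0.15559915  0.16222488]
top [[233.0, 230.1], [230.1, 210.2], [147.2, 223.1], [149.6, 242.9]]
inside frac 0.21519689406544648
[(-100, 48), (-96, 54), (-92, 58), (-88, 130), (-84, 175), (-80, 124), (-76, 127), (-72, 129), (-68, 128), (-64, 126), (-60, 111), (-56, 118), (-52, 129), (-48, 121), (-44, 80), (-40, 51), (-36, 50), (-32, 49), (-28, 52), (-24, 54), (-20, 55), (-16, 56), (-12, 57), (-8, 58), (-4, 60), (0, 62), (4, 63), (8, 66), (12, 67), (16, 67), (20, 69), (24, 68), (28, 69), (32, 69), (36, 69), (40, 69), (44, 68), (48, 69), (52, 68), (56, 70), (60, 70), (64, 70), (68, 70), (72, 71), (76, 71), (80, 72), (84, 71), (88, 71), (92, 72), (96, 72), (100, 72)]
[(-35, 58), (-32, 59), (-29, 59), (-26, 59), (-23, 60), (-20, 60), (-17, 59), (-14, 60), (-11, 61), (-8, 61), (-5, 60), (-2, 61), (1, 61), (4, 61), (7, 62), (10, 62), (13, 62), (16, 62), (19, 63), (22, 64), (25, 63), (28, 64), (31, 64), (34, 64)]
scene [[246.3, 217.3], [254.4, 206.6], [193.3, 187.4], [183.9, 196.9]]
inside frac 0.9848484848484849
[(-100, 197), (-96, 197), (-92, 184), (-88, 113), (-84, 73), (-80, 74), (-76, 148), (-72, 152), (-68, 150), (-64, 151), (-60, 139), (-56, 132), (-52, 149), (-48, 151), (-44, 146), (-40, 130), (-36, 126), (-32, 125), (-28, 127), (-24, 128), (-20, 129), (-16, 131), (-12, 132), (-8, 128), (-4, 129), (0, 128), (4, 123), (8, 129), (12, 126), (16, 125), (20, 125), (24, 125), (28, 125), (32, 124), (36, 125), (40, 130), (44, 131), (48, 143), (52, 153), (56, 151), (60, 140), (64, 135), (68, 149), (72, 152), (76, 152), (80, 138), (84, 73), (88, 65), (92, 67), (96, 66), (100, 63)]
[(-35, 120), (-32, 116), (-29, 104), (-26, 103), (-23, 104), (-20, 104), (-17, 141), (-14, 156), (-11, 142), (-8, 129), (-5, 129), (-2, 128), (1, 126), (4, 125), (7, 126), (10, 128), (13, 131), (16, 150), (19, 159), (22, 150), (25, 148), (28, 143), (31, 156), (34, 174)]
```

```bash
python3 -c "
from rig import job_done
print(job_done())"
```

```text
the job is handed in; nothing more can be done
None
```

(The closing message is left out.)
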